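Start the terrarium's morning cycle on its push keys

TASK

Start the gecko tank's morning cycle: with closed fingertips gently press the yellow lamp key fully down, then the blue mister key, then the green start key, in that order. Leave the red alarm key up, and do not pick up or shift the cup, the cork hide or anything on the caddy.

Things in the scene. Friction and masses are not known exactly. Their poses are not given: they have to be found in the camera images.
- lamp_key_top (a point): Centre of the top face of the yellow cap (basking lamp key), moving with the cap; z up. The key is a round push key stuck fast to the counter: white puck 56 mm across, 16 mm high, with a yellow round cap 40 mm across whose flat top stands 34 mm above the counter when fully up and 26 mm when fully down.
- lamp_key (a joint): How far the yellow basking lamp cap is pushed down: 0 = fully up, 0.008 m = fully down on its end stop (starts at 0 to 0.0015). Slides straight down against about 3 N of steady friction; no return spring, stays where left, cannot be pulled off. The end stop rests on a rubber cushion: past 4 N it gives 1 mm per 2 N more, up to 6 mm, then is hard; the cushion springs back on release.
- mist_key_top (a point): Centre of the top face of the blue cap (mister key), moving with the cap; z up. The key is a round push key stuck fast to the counter: white puck 56 mm across, 16 mm high, with a blue round cap 40 mm across whose flat top stands 34 mm above the counter when fully up and 26 mm when fully down.
- mist_key (a joint): How far the blue mister cap is pushed down: 0 = fully up, 0.008 m = fully down on its end stop (starts at 0 to 0.0015). Slides straight down against about 3 N of steady friction; no return spring, stays where left, cannot be pulled off. The end stop rests on a rubber cushion: past 4 N it gives 1 mm per 2 N more, up to 6 mm, then is hard; the cushion springs back on release.
- start_key_top (a point): Centre of the top face of the green cap (start key), moving with the cap; z up. The key is a round push key stuck fast to the counter: white puck 56 mm across, 16 mm high, with a green round cap 40 mm across whose flat top stands 34 mm above the counter when fully up and 26 mm when fully down.
- start_key (a joint): How far the green start cap is pushed down: 0 = fully up, 0.008 m = fully down on its end stop (starts at 0 to 0.0015). Slides straight down against about 3 N of steady friction; no return spring, stays where left, cannot be pulled off. The end stop rests on a rubber cushion: past 4 N it gives 1 mm per 2 N more, up to 6 mm, then is hard; the cushion springs back on release.
- alarm_key_top (a point): Centre of the top face of the red cap (alarm key), moving with the cap; z up. The key is a round push key stuck fast to the counter: white puck 56 mm across, 16 mm high, with a red round cap 40 mm across whose flat top stands 34 mm above the counter when fully up and 26 mm when fully down.
- alarm_key (a joint): How far the red alarm cap is pushed down: 0 = fully up, 0.008 m = fully down on its end stop (starts at 0 to 0.0015). Slides straight down against about 3 N of steady friction; no return spring, stays where left, cannot be pulled off. The end stop rests on a rubber cushion: past 4 N it gives 1 mm per 2 N more, up to 6 mm, then is hard; the cushion springs back on release.
- cup: Loose blue plastic feeding cup, 72 mm across the rim, 55 mm high, open top, about 90 g, standing on the counter; origin at the centre of its underside, z up.
- hide: Loose round cork hide (low dome, 90 mm across, 55 mm high, about 150 g) standing on the counter; origin at the centre of its underside, z up.
- caddy: Fixed stepped three-tier wooden caddy, 274 mm along its x, 370 mm along its y, tiers 120 mm deep with tops at 20, 80 and 140 mm rising towards its +y (away from the keys); a dark slate tile is fixed flat on the top tier; origin under its centre, on the counter.
- canister: Loose closed glass canister, 80 mm across, 100 mm high, on the caddy's middle tier; origin at the centre of its underside, z up.
- tong: Loose steel feeding tong, 190 mm long along its x, 36 mm wide, 8 mm thick, lying on the caddy's lowest tier; origin under its middle.
- lamp_key_base: White puck under the yellow cap, 56 mm across, 16 mm high, fixed to the counter; origin at the centre of its underside.
- mist_key_base: White puck under the blue cap, 56 mm across, 16 mm high, fixed to the counter; origin at the centre of its underside.
- start_key_base: White puck under the green cap, 56 mm across, 16 mm high, fixed to the counter; origin at the centre of its underside.
- alarm_key_base: White puck under the red cap, 56 mm across, 16 mm high, fixed to the counter; origin at the centre of its underside.
There are look-alikes about, which are no part of the job. Leave any orange or purple look-alike of the mist_key_base alone. What is shaped like the hide but orange or turquoise is not meant.

How it is judged:
On the way, in this order (a step that is already met when the one before it is completed fails the run):
1. the yellow lamp key is pressed down (value of joint lamp_key above 0.0055 m), for 0.1 s.
2. the blue mister key is pressed down (value of joint mist_key above 0.0055 m), for 0.1 s.
3. the green start key is pressed down (value of joint start_key above 0.0055 m), for 0.1 s.
At the end, for the whole second after the job is handed in: The yellow, blue and green caps are each more than 5.5 mm down (full travel 8 mm), the red cap less than 3 mm down, and the cup, hide, canister and tong are at rest within 15 mm of where they began (value of joint each of lamp_key, mist_key, start_key above 0.0055 m and value of joint alarm_key below 0.003 m and distance of each of cup, hide, canister, tong from where it was at the start of the episode below 0.015 m and linear speed of each of cup, hide, canister, tong below 0.02 m/s); the robot touches nothing.
It fails at once if the blue key is pressed (3 mm) before the yellow key is down (value of joint mist_key above 0.003 m and value of joint lamp_key below 0.0055 m).
It fails at once if the green key is pressed (3 mm) before the blue key is down (value of joint start_key above 0.003 m and value of joint mist_key below 0.0055 m).
It fails at once if the red alarm key is pressed (3 mm) (value of joint alarm_key above 0.003 m).
It fails at once if a key is pressed harder than 25 N (contact force between the fingers and lamp_key_base above 25 N or contact force between the fingers and mist_key_base above 25 N or contact force between the fingers and start_key_base above 25 N or contact force between the fingers and alarm_key_base above 25 N).
It fails at once if a bystander is shifted, lifted or knocked (15 mm) (distance of any of cup, hide, canister, tong from where it was at the start of the episode above 0.015 m).
It also fails if it takes over 48 s, if anything falls off the work surface, if the arm or the gripper's body presses on something with over 40 N, if the wrist force passes 120 N, or if a joint passes its speed limit or range.

ROBOT

A 7-joint arm with a two-finger parallel gripper is mounted at the origin on the work surface. World frame = base frame: x ahead of the robot, y to its left, z up, the work surface at z = 0. Lengths are in m, angles in rad, forces in N, time in s.
With the tool pointing down it reaches from about 0.425 to 0.95 m from the base axis. Payload 16.7 kg.
Tool frame: the origin (TCP) lies between the finger pads; the fingertips stand 22 mm ahead of it and the grasp point (between the pads) lies 3 mm ahead of it; z points along the fingers, y is the line along which they close (so a half turn about z gives the same grasp; the last joint's range is limited). The gripper opens to 94 mm and grips with 3 to 60 N. Pads are 16 mm wide; open, the fingers measure 119 mm over their backs; the gripper's body (75 mm by 177 mm) begins 78 mm behind the grasp point.
Start: joints at [1.153, 0.426, 0.074, 1.606, -0.034, 1.111, -0.067], TCP at [0.179, -0.651, 0.227] pointing down, gripper open.
Joint ranges: [-2.85, 2.85], [-0.5, 2.14], [-1.23, 1.37], [0.21, 2.46], [-1.02, 4.16], [0.16, 2.05], [-2.73, 2.73]. Speed limits (rad/s): [1.89, 1.89, 2.39, 2.39, 3.01, 3.01, 3.01].

INTERFACE

Orientations are given as a unit quaternion [x, y, z, w].
In Python, from rig import observe, vision, manip, models gives the robot as it stands.
- The arm moves only by the shell command python3 -m crank 'ROWS' [FORCE]. ROWS is JSON, a list of rows, each an object of numbers: "dx", "dy", "dz": the shift along the tool's x, y, z in m; "spin": the turn about the tool's z in degrees; "claw": the opening, from -1 (shut) to 1 (fully open). A call has 1 to 20 rows; each row is the pose to reach, as a shift and turn from the pose commanded when the call began, along the tool's axes at that moment; what a row does not reach only later rows make up. A row lasts 1/12 s, in which the tool goes at most 41.7 mm and 7.16 degrees, less where a joint would pass 70% of its speed; a pose out of reach is approached as far as the arm can. A call with a gripper value outside its range is refused whole. The fingers move at their own pace and stop on an object; FORCE is the grip in N (left out, the last holds). Time passes only in rows, so rows that repeat a pose let the fingers close. It gives the time, the measured TCP pose, the force, the opening and the grip force at its end, in the units of the state.
- observe(): the state, without advancing time (a new reading comes with each control period).
- vision.get_image(name): name is "scene" or "top" or "wrist"; returns a dict with "pixels" (480x640x3 uint8, red, green, blue), "range_z" (480x640 float32, m along the optical axis (not along the pixel's ray), 0 where there is no reading), "mtx" (3x3 intrinsics, pixels), "R" (3x3) and "t" (3): a world point X has camera coordinates R X + t. Camera axes: x right, y down, z forward; pixel columns grow to the right and rows downward; lengths in m; the calibration is good to about 2 mm. A picture is of the moment at which its call begins.
- manip.job_done(): hands the job in; it is judged then, once.
Trained networks look in a picture, given as the dict that the camera call returned (one of the last four; its "shot" number tells which), for a name from the list of things; names that differ only in an ending like _2 or _b are one class to them, and where a whole thing is asked for, a point or a joint stands for the part that bears it (a point fixed in the world has none). Each returns a list of dicts, best first, with "p" (0 to 1); they miss things now and then, are a little off and sometimes report something else, mostly with a low value. They report only what shows in the picture. A call takes as long as a camera call. They do not tell look-alikes from the thing itself.
- models.trace(picture, name): "region" (480x640 bool, what is visible of it) and "uv" ([column, row] in pixels, amid what is visible of it).
The state is a dict: "time": time; "joints": joint angles; "qvel": joint speeds; "effort": joint torques, N m; "tool_pos": TCP position; "orientation": TCP orientation; "contact_force": force on the tool from outside, world axes, zero at the start; "wrist_torque": the same for the moment, N m; "gripper_width": finger opening in m; "grasp_force": force on a finger pad.
Only numpy, scipy, OpenCV 4.12 (cv2) and the standard library are available. Lean on these libraries where they do the work, as an engineer would, in place of code of your own. Each camera call takes 0.05 s, during which the arm holds its last target. There are 200 camera calls.

## Working session

There is one attempt and no reset: what is moved stays moved. The work goes in short steps, Python scripts to look and compute and a shell command to move; the robot and the scene stay as the last step left them, time stands still between calls to the robot, and variables do not carry over. Pictures are saved under pics/ and viewed, at most 10 in all, crops included, and the job is handed in when it is done.

```bash
mkdir -p pics; python3 - <<'E'
from rig import observe, vision
import cv2
s=observe();print(s['time'],s['tool_pos'],s['orientation'],s['gripper_width'],s['contact_force'])
for n in('top','scene'):
    p=vision.get_image(n);cv2.imwrite(f'pics/{n}0.png',p['pixels'][:,:,::-1])
E
```

```text
0.0 [ 0.17910438 -0.65035387  0.22675386] [ 9.90986877e-01  1.33957262e-01 -1.41407897e-04 -6.63767131e-04] 0.09433347373367919 [0.15140565 0.13309293 0.98881513]
```

View pics/top0.png

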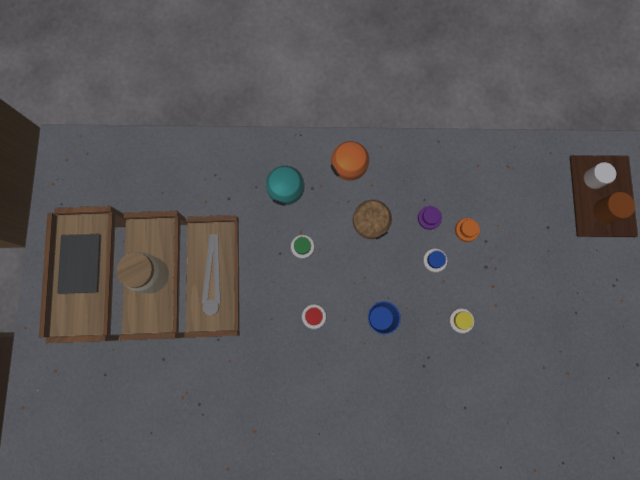

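View pics/scene0.png

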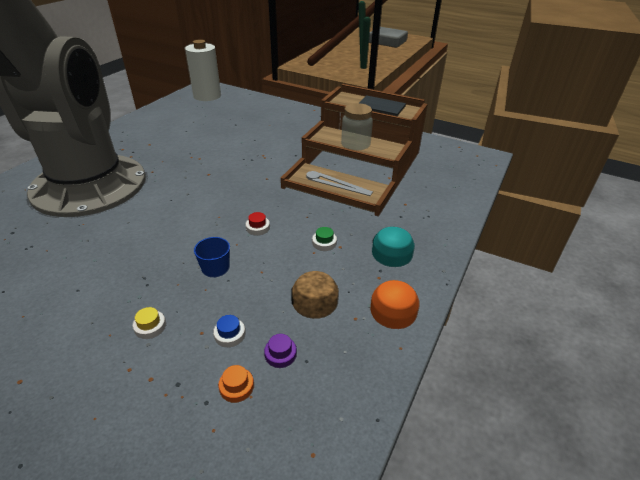

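In the top image the keys are yellow (463,321), blue with a white puck (436,260), green (302,246) and red (314,316). Things that could be mistaken for them:
- For the blue key: the purple key (430,217), the orange key (468,230) and the blue cup (384,318).
- For the yellow key: the orange key.
- For the green key: the turquoise dome (285,185).

I choose the caps on white pucks.

```bash
cat >h.py <<'E'
import numpy as np,cv2
from rig import observe,vision
def P(p,uv,z):  # pixel ray meets world plane z
    d=p['R'].T@np.linalg.inv(p['mtx'])@[uv[0],uv[1],1]; c=-p['R'].T@p['t']
    return c+d*(z-c[2])/d[2]
HUE=dict(yellow=(22,35),blue=(105,125),green=(50,75),red=(172,6))
def cap(p,col,uv,r=14):
    h,s,v=cv2.split(cv2.cvtColor(p['pixels'],cv2.COLOR_RGB2HSV)); a,b=HUE[col]
    m=((h>=a)&(h<=b) if a<b else (h>=a)|(h<=b))&(s>110)&(v>50)
    k=np.zeros_like(m); u,w=map(int,uv); k[max(w-r,0):w+r,max(u-r,0):u+r]=1
    ys,xs=np.nonzero(m&k); return np.array([xs.mean(),ys.mean()]),len(xs),np.median(p['range_z'][ys,xs]),(xs.min(),xs.max(),ys.min(),ys.max())
E
python3 - <<'E'
from h import *
from scipy.spatial.transform import Rotation as Ro
np.set_printoptions(precision=4,suppress=True)
p=vision.get_image('top');q=vision.get_image('scene')
s=observe();R=Ro.from_quat(s['orientation']).as_matrix();print(R)
for c,uv,uv2 in(('yellow',(463,321),(148,317)),('blue',(436,260),(228,326)),('green',(302,246),(325,235)),('red',(314,316),(257,219))):
    a=cap(p,c,uv);X=P(p,a[0],.033)
    b=cap(q,c,uv2,16);print(c,a,X,'scene',P(q,b[0],.030),'tool',R.T@(X-s['tool_pos']))
for n,uv in(('cup',(384,318)),('hide',(372,219)),('purple',(430,217)),('orange',(468,230))): print(n,P(p,uv,.04))
cv2.imwrite('pics/crop.png',cv2.resize(p['pixels'][190:350,280:490,::-1],None,fx=3.6,fy=3.6,interpolation=cv2.INTER_CUBIC))
E
```

```text
[[ 0.9641  0.2655 -0.0003]
 [ 0.2655 -0.9641  0.0007]
 [-0.0001 -0.0008 -1.    ]]
yellow (array([463.0307, 320.1456]), 261, np.float32(1.0799152), (np.int64(454), np.int64(472), np.int64(312), np.int64(328))) [ 0.4797 -0.2654  0.033 ] scene [ 0.4873 -0.2696  0.03  ] tool [ 0.3921 -0.2913  0.1942]
blue (array([436.1933, 259.2815]), 238, np.float32(1.1058409), (np.int64(428), np.int64(445), np.int64(251), np.int64(267))) [ 0.6154 -0.2108  0.033 ] scene [ 0.6229 -0.2143  0.03  ] tool [ 0.5373 -0.308   0.1942]
green (array([301.7624, 245.3515]), 202, np.float32(1.1125457), (np.int64(294), np.int64(309), np.int64(238), np.int64(253))) [0.6443 0.095  0.033 ] scene [0.6489 0.0971 0.03  ] tool [ 0.6464 -0.5952  0.1945]
red (array([313.3921, 315.978 ]), 227, np.float32(1.0818876), (np.int64(305), np.int64(321), np.int64(308), np.int64(324))) [0.4854 0.0666 0.033 ] scene [0.4917 0.0633 0.03  ] tool [ 0.4856 -0.61    0.1945]
cup [ 0.4824 -0.0893  0.04  ]
hide [ 0.7061 -0.0653  0.04  ]
purple [ 0.7121 -0.1984  0.04  ]
orange [ 0.6826 -0.284   0.04  ]
```

View pics/crop.png

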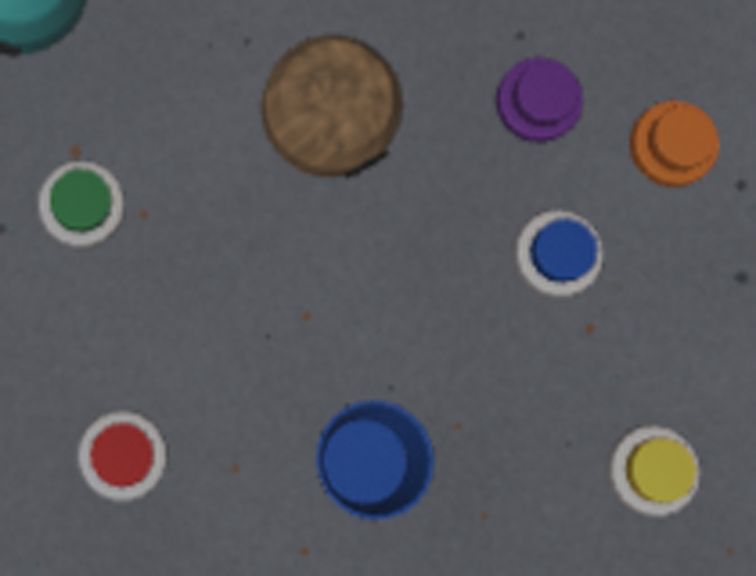

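The crop confirms the choice: the yellow (660,470), blue (562,252), green (80,200) and red (122,455) caps all sit on white pucks. Orange and purple have coloured pucks. I'm moving above yellow with the claw shut.

```bash
python3 -m crank '[{"dx":0.03,"dy":-0.022,"dz":0.01,"claw":-1},{"dx":0.06,"dy":-0.044,"dz":0.02,"claw":-1},{"dx":0.392,"dy":-0.291,"dz":0.11,"claw":-1},{"dx":0.392,"dy":-0.291,"dz":0.11,"claw":-1},{"dx":0.392,"dy":-0.291,"dz":0.11,"claw":-1},{"dx":0.392,"dy":-0.291,"dz":0.11,"claw":-1},{"dx":0.392,"dy":-0.291,"dz":0.11,"claw":-1},{"dx":0.392,"dy":-0.291,"dz":0.11,"claw":-1},{"dx":0.392,"dy":-0.291,"dz":0.11,"claw":-1},{"dx":0.392,"dy":-0.291,"dz":0.11,"claw":-1},{"dx":0.392,"dy":-0.291,"dz":0.11,"claw":-1},{"dx":0.392,"dy":-0.291,"dz":0.11,"claw":-1},{"dx":0.392,"dy":-0.291,"dz":0.11,"claw":-1},{"dx":0.392,"dy":-0.291,"dz":0.11,"claw":-1},{"dx":0.392,"dy":-0.291,"dz":0.11,"claw":-1},{"dx":0.392,"dy":-0.291,"dz":0.11,"claw":-1},{"dx":0.392,"dy":-0.291,"dz":0.11,"claw":-1},{"dx":0.392,"dy":-0.291,"dz":0.11,"claw":-1}]' 5
python3 - <<'E'
from h import *
s=observe();print(s)
p=vision.get_image('wrist');cv2.imwrite('pics/w1.png',p['pixels'][:,:,::-1])
print(p['R'],p['t'])
from h import *
c=p['R']@np.array([.4797,-.2654,.033])+p['t'];print((p['mtx']@c/c[2])[:2])
E
```

```text
{'time': 0.2, 'joints': array([ 1.15252403,  0.42647637,  0.07385485,  1.60636106, -0.03406045,
        1.11077281, -0.06715185]), 'qvel': array([ 0.00075314, -0.00240256,  0.00047924, -0.00172486, -0.00085776,
        0.00110571,  0.00124035]), 'effort': array([ 2.04057433e-03, -9.35409093e+01,  3.66462864e+00, -4.54051423e+01,
       -4.87685390e-02,  1.81896205e-02,  5.70384145e-05]), 'tool_pos': array([ 0.1791527 , -0.65053141,  0.22705481]), 'orientation': array([ 9.90987846e-01,  1.33951276e-01, -8.63551285e-05, -3.69705289e-04]), 'contact_force': array([-0.72520879,  0.75909872,  0.20293158]), 'wrist_torque': array([ 0.01229628, -0.00714691,  0.00865205]), 'grasp_force': 0.0, 'gripper_width': 0.09358034629442151}
[[ 0.2664696  -0.96384274 -0.00106182]
 [-0.92930835 -0.25721397  0.26500369]
 [-0.255695   -0.06962867 -0.96424681]] [-0.67499325 -0.0283954   0.3914686 ]
[ -55.38682391 -279.23535529]invalid input at $[0]: expected keys dx, dy, dz, spin, claw
```

View pics/w1.png

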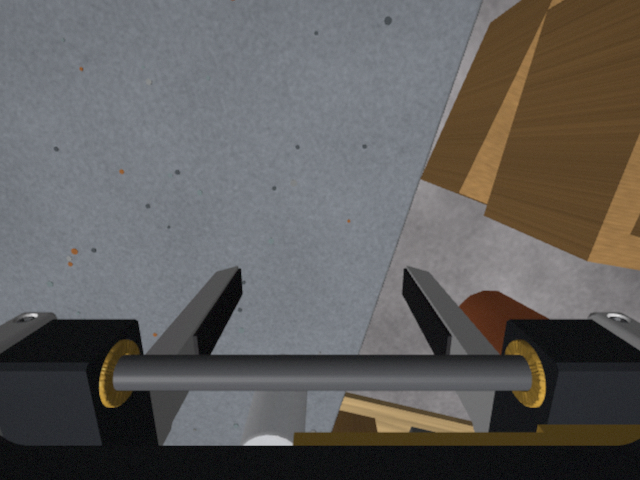

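The call was refused because every row needs all five keys, including spin. The arm has not moved, and the wrist picture still shows the start pose.

```bash
python3 -m crank '[{"dx":0.03,"dy":-0.022,"dz":0.01,"spin":0,"claw":-1},{"dx":0.06,"dy":-0.044,"dz":0.02,"spin":0,"claw":-1},{"dx":0.392,"dy":-0.291,"dz":0.11,"spin":0,"claw":-1},{"dx":0.392,"dy":-0.291,"dz":0.11,"spin":0,"claw":-1},{"dx":0.392,"dy":-0.291,"dz":0.11,"spin":0,"claw":-1},{"dx":0.392,"dy":-0.291,"dz":0.11,"spin":0,"claw":-1},{"dx":0.392,"dy":-0.291,"dz":0.11,"spin":0,"claw":-1},{"dx":0.392,"dy":-0.291,"dz":0.11,"spin":0,"claw":-1},{"dx":0.392,"dy":-0.291,"dz":0.11,"spin":0,"claw":-1},{"dx":0.392,"dy":-0.291,"dz":0.11,"spin":0,"claw":-1},{"dx":0.392,"dy":-0.291,"dz":0.11,"spin":0,"claw":-1},{"dx":0.392,"dy":-0.291,"dz":0.11,"spin":0,"claw":-1},{"dx":0.392,"dy":-0.291,"dz":0.11,"spin":0,"claw":-1},{"dx":0.392,"dy":-0.291,"dz":0.11,"spin":0,"claw":-1},{"dx":0.392,"dy":-0.291,"dz":0.11,"spin":0,"claw":-1},{"dx":0.392,"dy":-0.291,"dz":0.11,"spin":0,"claw":-1},{"dx":0.392,"dy":-0.291,"dz":0.11,"spin":0,"claw":-1},{"dx":0.392,"dy":-0.291,"dz":0.11,"spin":0,"claw":-1}]' 5
python3 - <<'E'
from h import *
s=observe();print({k:s[k] for k in('time','tool_pos','orientation','contact_force','gripper_width')})
p=vision.get_image('wrist');cv2.imwrite('pics/w2.png',p['pixels'][:,:,::-1])
c=p['R']@np.array([.4797,-.2654,.033])+p['t'];print((p['mtx']@c/c[2])[:2])
E
```

```text
time: 1.75
tool_pos: [0.4793, -0.2673, 0.1178]
orientation: [0.991, 0.133, 0.0, 0.0]
contact_force: [0.3, 0.6, -0.2]
gripper_width: 0.001
grasp_force: 0.0
{'time': 1.75, 'tool_pos': array([ 0.47926622, -0.26728629,  0.117753  ]), 'orientation': array([9.91118874e-01, 1.32978691e-01, 8.64505555e-05, 1.94086476e-04]), 'contact_force': array([ 0.29335229,  0.57751984, -0.15151739]), 'gripper_width': 0.0009530940020824728}
[319.04827972 247.14637072]
```

View pics/w2.png

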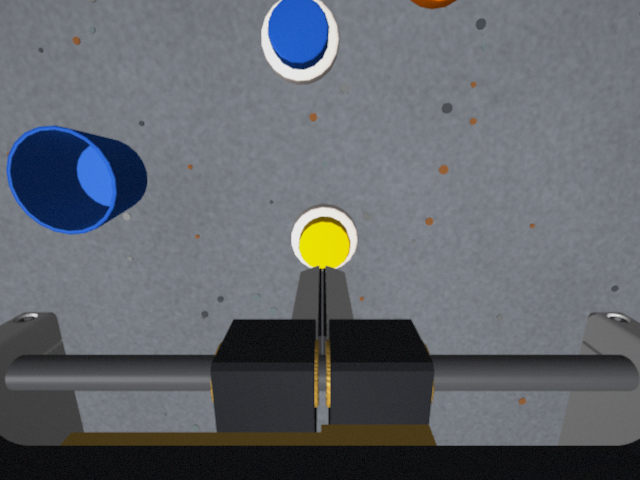

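The wrist view shows the yellow cap at (325,245) with the fingertips at column 323. The cap projects to (319,247), so alignment is good. I'm pressing gently.

```bash
python3 -m crank '[{"dx":0,"dy":0,"dz":0.03,"spin":0,"claw":-1},{"dx":0,"dy":0,"dz":0.055,"spin":0,"claw":-1},{"dx":0,"dy":0,"dz":0.060,"spin":0,"claw":-1},{"dx":0,"dy":0,"dz":0.062,"spin":0,"claw":-1},{"dx":0,"dy":0,"dz":0.064,"spin":0,"claw":-1},{"dx":0,"dy":0,"dz":0.066,"spin":0,"claw":-1},{"dx":0,"dy":0,"dz":0.068,"spin":0,"claw":-1},{"dx":0,"dy":0,"dz":0.070,"spin":0,"claw":-1},{"dx":0,"dy":0,"dz":0.070,"spin":0,"claw":-1},{"dx":0,"dy":0,"dz":0.070,"spin":0,"claw":-1}]' 5
```

```text
time: 2.63
tool_pos: [0.4802, -0.2664, 0.0479]
orientation: [0.991, 0.134, 0.0, 0.0]
contact_force: [-2.1, -1.2, 3.9]
gripper_width: 0.0005
grasp_force: 2.2
```

```bash
python3 -m crank '[{"dx":0,"dy":0,"dz":0.001,"spin":0,"claw":-1},{"dx":0,"dy":0,"dz":0.002,"spin":0,"claw":-1},{"dx":0,"dy":0,"dz":0.002,"spin":0,"claw":-1},{"dx":0,"dy":0,"dz":0.002,"spin":0,"claw":-1}]' 5
```

```text
time: 2.97
tool_pos: [0.4802, -0.2664, 0.0459]
orientation: [0.991, 0.134, 0.0, 0.0]
contact_force: [-2.5, -1.9, 7.7]
gripper_width: 0.0005
grasp_force: 4.1
```

The cushion is responding at 7.7 N, so yellow is on its stop. I'm lifting and moving over blue.

```bash
python3 -m crank '[{"dx":0,"dy":0,"dz":-0.03,"spin":0,"claw":-1},{"dx":0,"dy":0,"dz":-0.07,"spin":0,"claw":-1},{"dx":0.035,"dy":-0.004,"dz":-0.072,"spin":0,"claw":-1},{"dx":0.075,"dy":-0.009,"dz":-0.072,"spin":0,"claw":-1},{"dx":0.11,"dy":-0.0135,"dz":-0.072,"spin":0,"claw":-1},{"dx":0.145,"dy":-0.0175,"dz":-0.072,"spin":0,"claw":-1},{"dx":0.145,"dy":-0.0175,"dz":-0.072,"spin":0,"claw":-1},{"dx":0.145,"dy":-0.0175,"dz":-0.072,"spin":0,"claw":-1},{"dx":0.145,"dy":-0.0175,"dz":-0.072,"spin":0,"claw":-1}]' 5
python3 - <<'E'
from h import *
p=vision.get_image('wrist');cv2.imwrite('pics/w3.png',p['pixels'][:,:,::-1])
q=vision.get_image('scene');t=vision.get_image('top')
c=p['R']@np.array([.6154,-.2108,.033])+p['t'];uv=(p['mtx']@c/c[2])[:2]
a=cap(p,'blue',uv,45);print(uv,a,P(p,a[0],.033))
X=p['R'].T@(np.linalg.inv(p['mtx'])@[*a[0],1]*a[2]-p['t']);print('top z',X)
cv2.imwrite('pics/mix3.png',np.hstack([cv2.resize(p['pixels'],(400,300)),cv2.resize(q['pixels'],(400,300))])[:,:,::-1])
E
```

```text
time: 3.72
tool_pos: [0.6146, -0.2106, 0.1171]
orientation: [0.991, 0.134, -0.0, -0.0]
contact_force: [0.3, -0.6, 0.2]
gripper_width: 0.0007
grasp_force: 0.0
[321.8135884  247.56061845] (array([326.26663475, 241.96409765]), 2089, np.float32(0.25123498), (np.int64(301), np.int64(351), np.int64(216), np.int64(268))) [ 0.62060569 -0.21287494  0.033     ]
top z [ 0.62072102 -0.21283752  0.03340616]
```

View pics/mix3.png

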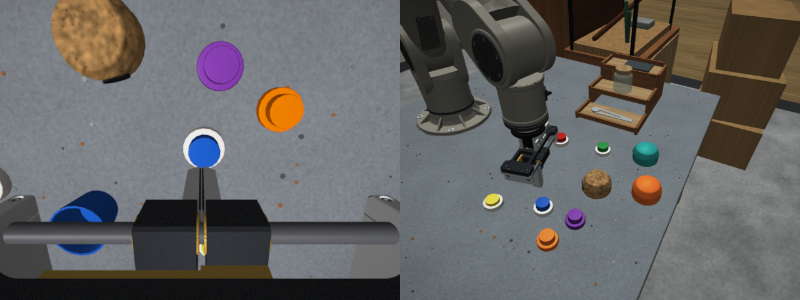

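The left panel shows the blue key just ahead of the fingertips (204,150); purple (220,65) and orange (280,108) are clear of them. The right panel shows the yellow cap down at (493,201). I'm pressing blue with a 3 mm forward correction.

```bash
python3 -m crank '[{"dx":0.003,"dy":0,"dz":0.03,"spin":0,"claw":-1},{"dx":0.003,"dy":0,"dz":0.054,"spin":0,"claw":-1},{"dx":0.003,"dy":0,"dz":0.059,"spin":0,"claw":-1},{"dx":0.003,"dy":0,"dz":0.061,"spin":0,"claw":-1},{"dx":0.003,"dy":0,"dz":0.063,"spin":0,"claw":-1},{"dx":0.003,"dy":0,"dz":0.065,"spin":0,"claw":-1},{"dx":0.003,"dy":0,"dz":0.067,"spin":0,"claw":-1},{"dx":0.003,"dy":0,"dz":0.069,"spin":0,"claw":-1},{"dx":0.003,"dy":0,"dz":0.071,"spin":0,"claw":-1},{"dx":0.003,"dy":0,"dz":0.071,"spin":0,"claw":-1},{"dx":0.003,"dy":0,"dz":0.071,"spin":0,"claw":-1}]' 5
```

```text
time: 4.78
tool_pos: [0.6183, -0.2104, 0.047]
orientation: [0.991, 0.134, 0.0, 0.0]
contact_force: [-1.6, -1.5, 6.4]
gripper_width: 0.0003
grasp_force: 3.2
```

Blue is on its stop at 6.4 N. I'm lifting and moving over green, above cup and hide height.

```bash
python3 -m crank '[{"dx":0,"dy":0,"dz":-0.03,"spin":0,"claw":-1},{"dx":0,"dy":0,"dz":-0.07,"spin":0,"claw":-1},{"dx":0.012,"dy":-0.032,"dz":-0.075,"spin":0,"claw":-1},{"dx":0.109,"dy":-0.287,"dz":-0.075,"spin":0,"claw":-1},{"dx":0.109,"dy":-0.287,"dz":-0.075,"spin":0,"claw":-1},{"dx":0.109,"dy":-0.287,"dz":-0.075,"spin":0,"claw":-1},{"dx":0.109,"dy":-0.287,"dz":-0.075,"spin":0,"claw":-1},{"dx":0.109,"dy":-0.287,"dz":-0.075,"spin":0,"claw":-1},{"dx":0.109,"dy":-0.287,"dz":-0.075,"spin":0,"claw":-1},{"dx":0.109,"dy":-0.287,"dz":-0.075,"spin":0,"claw":-1},{"dx":0.109,"dy":-0.287,"dz":-0.075,"spin":0,"claw":-1},{"dx":0.109,"dy":-0.287,"dz":-0.075,"spin":0,"claw":-1},{"dx":0.109,"dy":-0.287,"dz":-0.075,"spin":0,"claw":-1},{"dx":0.109,"dy":-0.287,"dz":-0.075,"spin":0,"claw":-1},{"dx":0.109,"dy":-0.287,"dz":-0.075,"spin":0,"claw":-1}]' 5
python3 - <<'E'
from h import *
p=vision.get_image('wrist');q=vision.get_image('scene')
c=p['R']@np.array([.6443,.095,.033])+p['t'];uv=(p['mtx']@c/c[2])[:2]
a=cap(p,'green',uv,45);print(uv,a,P(p,a[0],.033))
cv2.imwrite('pics/mix4.png',np.hstack([cv2.resize(p['pixels'],(400,300)),cv2.resize(q['pixels'],(400,300))])[:,:,::-1])
E
```

```text
time: 6.03
tool_pos: [0.647, 0.0941, 0.1216]
orientation: [0.991, 0.133, 0.0, 0.0]
contact_force: [-0.2, -0.3, 0.9]
gripper_width: 0.0004
grasp_force: 0.0
[319.21236064 249.58161414] (array([321.25665984, 243.11782787]), 1952, np.float32(0.25719088), (np.int64(297), np.int64(346), np.int64(218), np.int64(268))) [0.64979868 0.0948516  0.033     ]
```

View pics/mix4.png

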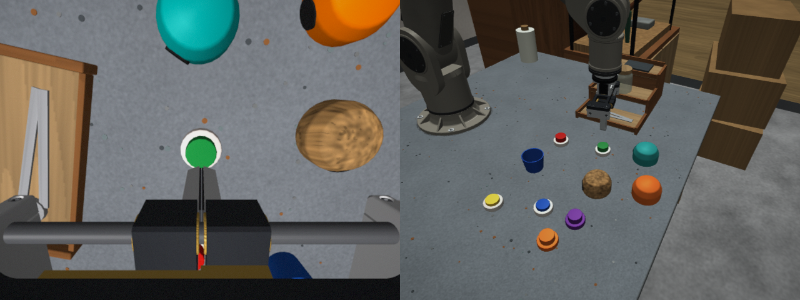

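The left panel shows the green key at (201,150), just ahead of the tips; the right panel shows yellow and blue down, the bystanders undisturbed and the caddy clear. I'm pressing green.

```bash
python3 -m crank '[{"dx":0.001,"dy":0,"dz":0.035,"spin":0,"claw":-1},{"dx":0.001,"dy":0,"dz":0.058,"spin":0,"claw":-1},{"dx":0.001,"dy":0,"dz":0.063,"spin":0,"claw":-1},{"dx":0.001,"dy":0,"dz":0.065,"spin":0,"claw":-1},{"dx":0.001,"dy":0,"dz":0.067,"spin":0,"claw":-1},{"dx":0.001,"dy":0,"dz":0.069,"spin":0,"claw":-1},{"dx":0.001,"dy":0,"dz":0.071,"spin":0,"claw":-1},{"dx":0.001,"dy":0,"dz":0.073,"spin":0,"claw":-1},{"dx":0.001,"dy":0,"dz":0.075,"spin":0,"claw":-1},{"dx":0.001,"dy":0,"dz":0.0755,"spin":0,"claw":-1},{"dx":0.001,"dy":0,"dz":0.0755,"spin":0,"claw":-1},{"dx":0.001,"dy":0,"dz":0.0755,"spin":0,"claw":-1}]' 5
```

```text
time: 7.13
tool_pos: [0.6485, 0.096, 0.0467]
orientation: [0.991, 0.134, 0.001, 0.0]
contact_force: [0.5, -0.7, 6.5]
gripper_width: 0.0007
grasp_force: 3.4
```

Green is on its stop at 6.5 N. I'm lifting clear and checking cap heights.

```bash
python3 -m crank '[{"dx":0,"dy":0,"dz":-0.03,"spin":0,"claw":-1},{"dx":0,"dy":0,"dz":-0.07,"spin":0,"claw":-1},{"dx":0,"dy":0,"dz":-0.1,"spin":0,"claw":-1},{"dx":0,"dy":0,"dz":-0.13,"spin":0,"claw":-1},{"dx":0,"dy":0,"dz":-0.13,"spin":0,"claw":-1},{"dx":0,"dy":0,"dz":-0.13,"spin":0,"claw":-1},{"dx":0,"dy":0,"dz":-0.13,"spin":0,"claw":-1}]' 5
python3 - <<'E'
from h import *
q=vision.get_image('scene');p=vision.get_image('wrist')
for n,pp,c,uv in(('s',q,'yellow',(148,317)),('s',q,'blue',(228,326)),('s',q,'green',(325,235)),('s',q,'red',(257,219))):
    a=cap(pp,c,uv,16);X=pp['R'].T@(np.linalg.inv(pp['mtx'])@[*a[0],1]*a[2]-pp['t']);print(c,a[1],X)
cv2.imwrite('pics/end.png',q['pixels'][150:430,60:480,::-1])
E
```

```text
time: 7.72
tool_pos: [0.6474, 0.096, 0.1755]
orientation: [0.991, 0.134, -0.0, -0.0]
contact_force: [-0.9, -0.2, -0.5]
gripper_width: 0.0006
grasp_force: 0.0
yellow 363 [ 0.48762336 -0.26979524  0.02647425]
blue 361 [ 0.62350099 -0.21485473  0.02675715]
green 173 [0.651025   0.09257801 0.02709909]
red 225 [0.49387172 0.06063091 0.03258694]
```

View pics/end.png

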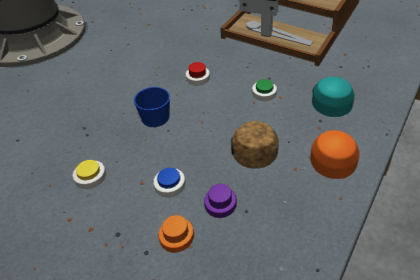

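The crop shows yellow (89,170), blue (169,178) and green (264,87) low, and red (197,70) still up. The cup and hide have not moved. I'm handing the job in.

```bash
python3 -c "
from rig import manip;print(manip.job_done())"
```

```text
the job is handed in; nothing more can be done
None
```

I pressed the yellow, blue and green keys fully down in that order, at 8 N or less by the force readings. The red key stayed up, nothing else showed any sign of being moved, and the job is handed in (no verdict came back).

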